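# Draw the green sample panel from the leaning stack and put it on display

### The arm

A 7-joint arm with a two-finger parallel gripper is mounted at the origin on the work surface. World frame = base frame: x ahead of the robot, y to its left, z up, the work surface at z = 0. Lengths are in m, angles in rad, forces in N, time in s.
With the tool pointing down it reaches from about 0.425 to 0.875 m from the base axis. Payload 8.4 kg.
Tool frame: the origin (TCP) lies at the very end of the fingers, on their centre line; the grasp point (between the pads) lies 19 mm behind it; z points along the fingers, y is the line along which they close (so a half turn about z gives the same grasp; the last joint's range is limited). The gripper opens to 85 mm and grips with 20 to 120 N. Pads are 22 mm wide; open, the fingers measure 114 mm over their backs; the gripper's body (76 mm by 85 mm) begins 54 mm behind the grasp point. The pads swing forward as they close: fully open they stand 13 mm farther back than shut.
Start: joints at [-1.35, 0.333, 0.04, 1.465, -0.013, 1.343, -0.059], TCP at [0.204, 0.617, 0.231] pointing down, gripper open.
Joint ranges: [-2.58, 2.58], [-0.38, 2.09], [-1.3, 1.39], [0.25, 2.4], [-1.5, 4.64], [0.08, 2.09], [-2.65, 2.65]. Speed limits (rad/s): [2.22, 2.22, 2.79, 2.79, 3.14, 3.14, 3.14].

### API

Orientations are given as [roll, pitch, yaw] about the fixed x, y, z axes, in that order (R = Rz(yaw) Ry(pitch) Rx(roll)).
In Python, from rig import arm gives the robot as it stands.
- The arm moves only by the shell command python3 -m jog 'ROWS' [OPENING] [FORCE]. ROWS is JSON, a list of rows, each a list of 2 entries, a list of its own where there are three numbers: the shift along the tool's x, y, z in m, then the turn, a rotation vector about the tool's x, y, z in rad. In form: [[[tx, ty, tz], [wx, wy, wz]], ...]. A call has exactly 8 rows; each row is the pose to reach, as a shift and turn from the pose commanded when the call began, along the tool's axes at that moment; what a row does not reach only later rows make up. A row lasts 1/8 s, in which the tool goes at most 62.5 mm and 10.7 degrees, less where a joint would pass 70% of its speed; a pose out of reach is approached as far as the arm can. A call with a gripper value outside its range is refused whole. OPENING is the closure, from -1 (fully open) to 1 (shut), set as the call begins (- or left out, the last holds). The fingers move at their own pace and stop on an object; FORCE is the grip in N (left out, the last holds). Time passes only in rows, so rows that repeat a pose let the fingers close, or fill a call up. It gives the time, the measured TCP pose, the force, the opening and the grip force at its end, in the units of the state.
- arm.get_state(): the state, without advancing time (a new reading comes with each control period).
- arm.snapshot(name): name is "scene" or "top" or "wrist"; returns (picture, depth): 480x640x3 uint8, blue, green, red; 480x640 float32, m along the optical axis (not along the pixel's ray), 0 where there is no reading.
- arm.camera_model(name): a dict with "camera_matrix" (3x3 intrinsics, pixels), "rvec" (rotation vector, rad) and "tvec" (3), from world to camera coordinates, as OpenCV has them. Camera axes: x right, y down, z forward; pixel columns grow to the right and rows downward; lengths in m; the calibration is good to about 2 mm. The wrist camera is an equidistant fisheye: a pixel r from the principal point sees the ray r / f radians off the axis. A picture is of the moment at which its call begins: read the wrist's pose just before it. camera_model takes no time and is no camera call; for the wrist camera it gives the pose at the moment of the call.
- arm.finish_job(): hands the job in; it is judged then, once.
The state is a dict: "time": time; "joints": joint angles; "joint_velocities": joint speeds; "joint_torque": joint torques, N m; "tcp_pos": TCP position; "tcp_rot": TCP orientation; "wrist_force": force on the tool from outside, world axes, zero at the start; "moment": the same for the moment, N m; "opening": opening from 0.0 (shut) to 1.0 (fully open); "grasp_force": force on a finger pad.
Only numpy, scipy, OpenCV 4.12 (cv2) and the standard library are available. Lean on these libraries where they do the work, as an engineer would, in place of code of your own. Each camera call takes 0.05 s, during which the arm holds its last target. There are 200 camera calls.

### The job

Three coloured sample panels lean in a stack against the low grey desk screen. Draw out the green panel, stand it fully down in the slot of the wooden display stand, tab up and about centred along the slot, and let go. Leave the blue and orange panels leaning against the screen where they are.

Things in the scene. Friction and masses are not known exactly. Their poses are not given: they have to be found in the camera images.
- green_mid (a point): GREEN panel: rigid plate 10 mm thick (x), 170 wide (y), 110 tall (z), plus a pull tab of the same thickness mid top edge, 36 wide, 50 high: 160 tall in all; 0.15-0.3 kg. Point: 80 mm above the lower edge, mid width and thickness; tab centre 55 mm from it along +z. Leans 10 degrees, top towards the robot, in a face-to-face stack of three; may be inner, middle or outer.
- blue_mid (a point): BLUE panel, stays: same plate, 0.22 kg, but its tab is centred 62 mm towards +y of its middle, so clear of the green tab. Point and axes as for green. The stack leans on a fixed grey screen on its robot side (95 mm high, 240 wide), turned up to 17 degrees with it. Panels may settle back some 10 mm when green is drawn.
- orange_mid (a point): ORANGE panel, stays: same plate, 0.22 kg, but its tab is centred 62 mm towards -y of its middle, about 26 mm beside the green tab. Point and axes as for green. May settle back some 10 mm when green is drawn.
- stand: Fixed wooden stand, 84 (x) by 200 (y) by 65 mm high, on the other side of the robot's middle line from the stack, turned up to 17 degrees; origin mid underside on the desk, z up. A slot runs its whole length along y at mid width: floor 10 mm above the desk, 24 wide up to 50 mm high, flaring to 40 at the top. A panel let go leans up to 20 degrees in it.

How it is judged:
On the way:
1. the green panel is lifted out of the stack in the fingers (height (world z) of green_mid above 0.135 m and contact force between green and the fingers above 0.5 N), for 0.1 s.
At the end, for the whole second after the job is handed in: Green at rest on the slot floor, tab up: centre 80-98 mm above the desk, within 30 mm along and 35 mm across of the stand's middle, within 0.2 rad of the slot's line, leaning under 0.45 rad. Blue and orange tilt under 0.5 rad, centres within 50 mm of their start (x of green_mid in the frame of stand between -0.035 and 0.035 m and y of green_mid in the frame of stand between -0.03 and 0.03 m and z of green_mid in the frame of stand between 0.08 and 0.098 m and angle between green_mid's own z axis and vertical below 0.45 rad and angle between the y axis of green_mid and the y axis of stand, either way round below 0.2 rad and linear speed of green below 0.03 m/s and angle between each of blue_mid, orange_mid's own z axis and vertical below 0.5 rad and distance of each of blue_mid, orange_mid from where it was at the start of the episode below 0.05 m); the robot touches nothing.
It fails at once if the blue or the orange panel topples (tilts beyond 0.6 rad) or is lifted out of the stack (centre over 130 mm above the desk) (angle between any of blue_mid, orange_mid's own z axis and vertical above 0.6 rad or height (world z) of any of blue_mid, orange_mid above 0.13 m).
It also fails if it takes over 45 s, if anything falls off the work surface, if the arm or the gripper's body presses on something with over 40 N, if the wrist force passes 120 N, or if a joint passes its speed limit or range.

## Working session

There is one attempt and no reset: what is moved stays moved. The work goes in short steps, Python scripts to look and compute and a shell command to move; the robot and the scene stay as the last step left them, time stands still between calls to the robot, and variables do not carry over. Pictures are saved under pics/ and viewed, at most 10 in all, crops included, and the job is handed in when it is done.

```bash
mkdir -p pics; ls; python3 - <<'E'
from rig import arm
import cv2,numpy as np
for n in ("scene","top"):
    p,d=arm.snapshot(n); cv2.imwrite(f"pics/{n}0.png",p); np.savez(f"{n}0.npz",p=p,d=d)
    m=arm.camera_model(n); R=cv2.Rodrigues(np.array(m["rvec"]))[0]; print(n,m["camera_matrix"],-R.T@np.array(m["tvec"]).ravel())
print(arm.get_state())
E
```

```text
pics
scene [[551.57561511   0.         318.84962194]
 [  0.         551.57561511 241.33348564]
 [  0.           0.           1.        ]] [0.98440267 0.35133617 0.53827783]
top [[506.35409823   0.         323.05705947]
 [  0.         506.35409823 235.95654049]
 [  0.           0.           1.        ]] [0.42261206 0.00296217 0.73846281]
{'time': 0.1, 'joints': array([-1.35020167,  0.33382313,  0.03988426,  1.4661815 , -0.01341534,
        1.34332368, -0.05851562]), 'joint_velocities': array([ 0.00231592, -0.00045998,  0.00086903, -0.00251866,  0.00159414,
        0.000509  , -0.00116084]), 'joint_torque': array([ 4.25865335e-03, -6.60028124e+01,  1.37043256e+00, -4.06467068e+01,
        1.71907910e-02,  9.13674070e-03, -2.20417621e-05]), 'tcp_pos': array([0.20423489, 0.61663719, 0.23052207]), 'tcp_rot': array([-3.14012561e+00,  8.59570318e-05,  2.82175303e+00]), 'wrist_force': array([ 0.22833618,  0.17150808, -0.90096766]), 'moment': array([ 0.00638316,  0.0402615 , -0.01432195]), 'grasp_force': 0.0, 'opening': 0.9965508875479226}
```

View pics/scene0.png

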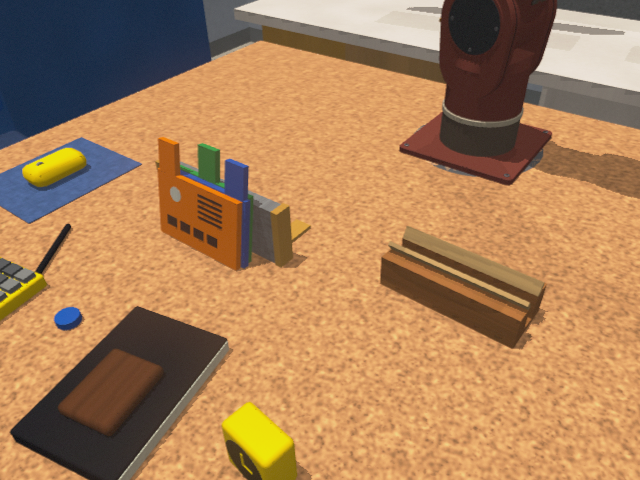

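View pics/top0.png

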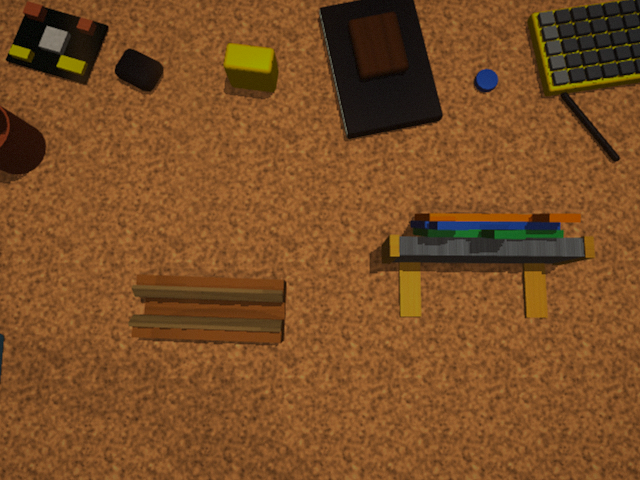

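Scene: orange is outermost, blue is in the middle and green is innermost against the screen. Green's tab is at about (208,162) and the stand at (460,285). Top view: the stack is at about (490,232) and the stand at (208,308).

```bash
cat > h.py <<'E'
import numpy as np,cv2
from rig import arm
def pts(n,p,d,m=None):
    m=m or arm.camera_model(n); K=np.array(m["camera_matrix"]); R=cv2.Rodrigues(np.array(m["rvec"]))[0]; t=np.array(m["tvec"]).ravel()
    v,u=np.mgrid[:480,:640]
    c=np.stack([(u-K[0,2])/K[0,0]*d,(v-K[1,2])/K[1,1]*d,d],-1)
    return (c-t)@R
def mask(p,c):
    h=cv2.cvtColor(p,cv2.COLOR_BGR2HSV); lo,hi={'green':((45,90,30),(80,255,255)),'blue':((105,120,50),(130,255,255)),'orange':((4,200,120),(14,255,255))}[c]
    return cv2.inRange(h,lo,hi)>0
E
python3 - <<'E'
from h import *
for n in("scene","top"):
    f=np.load(n+"0.npz");p,d=f["p"],f["d"];W=pts(n,p,d)
    box=np.zeros((480,640),bool)
    if n=="scene": box[130:275,150:270]=1
    else: box[205:245,400:590]=1
    for c in("green","blue","orange"):
        m=mask(p,c)&box&(d>0); q=W[m]; 
        for nm,s in(("tab",q[:,2]>.122),("all",q[:,2]>.02)):
            a=q[s]
            if len(a)>5: print(n,c,nm,len(a),"lo",np.percentile(a,2,0).round(4),"hi",np.percentile(a,98,0).round(4),"mean",a.mean(0).round(4))
    if n=="top": sb=(slice(270,350),slice(125,295))
    else: sb=(slice(220,345),slice(370,550))
    q=W[sb][(d[sb]>0)]; a=q[(q[:,2]>.055)&(q[:,2]<.075)]
    r=cv2.minAreaRect(a[:,:2].astype(np.float32)*1000); print(n,"stand",len(a),r,np.median(a[:,2]))
    a2=q[(q[:,2]<.035)&(q[:,2]>.005)]; print("low",len(a2))
# screen / panel directions from top: top edge of screen
f=np.load("top0.npz");W=pts("top",f["p"],f["d"]); q=W[232:270,380:600].reshape(-1,3);g=f["p"][232:270,380:600].reshape(-1,3).astype(int)
s=(abs(q[:,2]-.095)<.008); print("screen",s.sum(),cv2.minAreaRect(q[s][:,:2].astype(np.float32)*1000))
E
```

```text
scene green tab 474 lo [ 0.5092 -0.224   0.1235] hi [ 0.5244 -0.1906  0.1584] mean [ 0.5195 -0.2061  0.1426]
scene green all 861 lo [ 0.51   -0.2633  0.041 ] hi [ 0.5327 -0.1237  0.1582] mean [ 0.5216 -0.1994  0.1244]
scene blue tab 69 lo [ 0.5185 -0.1595  0.1557] hi [ 0.5284 -0.1272  0.1589] mean [ 0.5234 -0.1431  0.1573]
scene blue all 233 lo [ 0.5191 -0.2459  0.1066] hi [ 0.5371 -0.1232  0.1585] mean [ 0.5295 -0.1826  0.1229]
scene orange tab 398 lo [ 0.532  -0.289   0.1229] hi [ 0.544  -0.2552  0.158 ] mean [ 0.5395 -0.2706  0.1406]
scene orange all 3915 lo [ 0.5372 -0.291   0.0217] hi [ 0.5639 -0.1274  0.1516] mean [ 0.5525 -0.2113  0.0774]
scene stand 2388 ((430.8935546875, 162.60107421875), (201.2273406982422, 57.37310791015625), 87.7232666015625) 0.06186773261403336
low 2711
top green tab 315 lo [ 0.5076 -0.2281  0.1303] hi [ 0.519  -0.193   0.1611] mean [ 0.5127 -0.2091  0.1569]
top green all 1063 lo [ 0.5077 -0.2918  0.0802] hi [ 0.528  -0.1267  0.1605] mean [ 0.5186 -0.2059  0.1216]
top blue tab 283 lo [ 0.5185 -0.2201  0.1293] hi [ 0.5268 -0.1282  0.161 ] mean [ 0.5226 -0.1518  0.156 ]
top blue all 958 lo [ 0.5186 -0.2885  0.1075] hi [ 0.5353 -0.1249  0.1603] mean [ 0.5285 -0.2057  0.1235]
top orange tab 224 lo [ 0.5272 -0.2931  0.1566] hi [ 0.5366 -0.2591  0.1613] mean [ 0.5317 -0.277   0.1591]
top orange all 350 lo [ 0.5273 -0.2929  0.1078] hi [ 0.5468 -0.1337  0.161 ] mean [ 0.5355 -0.2419  0.1414]
top stand 2955 ((430.91082763671875, 160.6392059326172), (200.3109130859375, 54.62022018432617), 87.70187377929688) 0.0632616417178514
low 2534
screen 3950 ((508.949462890625, -210.25628662109375), (260.805908203125, 31.83472442626953), 89.28266143798828)
```

```bash
python3 - <<'E'
from h import *
for n in("scene","top"):
    f=np.load(n+"0.npz");p,d=f["p"],f["d"];W=pts(n,p,d)
    for c in("green","blue","orange"):
        m=mask(p,c)&(d>0); q=W[m]; q=q[(abs(q[:,0]-.52)<.05)&(abs(q[:,1]+.21)<.1)]
        a=q[(q[:,2]>.104)&(q[:,2]<.116)]
        for z0,z1 in((.104,.116),(.15,.165)):
            a=q[(q[:,2]>z0)&(q[:,2]<z1)]
            if len(a)>20: print(n,c,z0,len(a),np.polyfit(a[:,1],a[:,0],1).round(4),a[:,:2].mean(0).round(4),a[:,:2].min(0).round(4),a[:,:2].max(0).round(4))
    q=W.reshape(-1,3); q=q[(abs(q[:,0]-.44)<.08)&(abs(q[:,1]-.16)<.12)]
    y=q[:,1]-.16; xs=q[:,0]+0.04*y
    for a in np.arange(.37,.51,.006):
        s=(abs(xs-a)<.003)&(abs(y)<.08); 
        if s.sum(): print(round(a,3),s.sum(),np.percentile(q[s][:,2],[10,50,90]).round(4))
    a=q[(q[:,2]>.04)]; print("y range",np.percentile(a[:,1],[0.3,99.7]))
    if n=="top":
        a=q[q[:,2]<.03]; a=a[(a[:,2]>.006)&(abs(a[:,0]-.432)<.03)&(abs(a[:,1]-.16)<.09)]; print("slotfloor",len(a),a.mean(0),np.polyfit(a[:,1],a[:,0],1))
E
```

```text
scene green 0.104 213 [0.0134 0.5259] [ 0.523  -0.2113] [ 0.5147 -0.2773] [ 0.5285 -0.1232]
scene green 0.15 158 [0.031  0.5223] [ 0.5159 -0.207 ] [ 0.5064 -0.2264] [ 0.5203 -0.1887]
scene blue 0.104 164 [0.0308 0.5382] [ 0.5321 -0.1993] [ 0.5261 -0.2482] [ 0.5376 -0.1215]
scene blue 0.15 69 [0.0067 0.5243] [ 0.5234 -0.1431] [ 0.5184 -0.1602] [ 0.5293 -0.1263]
scene orange 0.104 392 [0.0114 0.5486] [ 0.5462 -0.2153] [ 0.5348 -0.2975] [ 0.5509 -0.1263]
scene orange 0.15 96 [-0.0386  0.5266] [ 0.537 -0.271] [ 0.527  -0.2892] [ 0.5399 -0.254 ]
0.394 1 [0.0616 0.0616 0.0616]
0.4 29 [0.0623 0.0635 0.0648]
0.406 311 [0.0571 0.062  0.065 ]
0.412 878 [0.0412 0.0567 0.0639]
0.418 1022 [0.0378 0.0505 0.0595]
0.424 427 [0.0367 0.045  0.0528]
0.43 2 [0.0385 0.0411 0.0437]
0.442 18 [0.0481 0.0492 0.0506]
0.448 312 [0.0486 0.0507 0.0645]
0.454 723 [0.0486 0.0527 0.0645]
0.46 672 [0.0487 0.0504 0.0641]
0.466 1012 [0.0059 0.0393 0.0499]
0.472 1855 [0.0006 0.0262 0.0489]
0.478 1502 [-0.0008  0.0186  0.0447]
0.484 382 [-0.0017 -0.0006  0.0006]
0.49 406 [-0.0017 -0.0006  0.0005]
0.496 408 [-0.0018 -0.0
[... 877 characters left out ...]
499 0.0633 0.0664]
0.412 572 [0.0525 0.0614 0.0661]
0.418 547 [0.0096 0.0525 0.0606]
0.424 501 [0.009  0.0107 0.052 ]
0.43 474 [0.0088 0.0106 0.0122]
0.436 487 [0.0087 0.0105 0.0127]
0.442 535 [0.0095 0.0131 0.0588]
0.448 567 [0.0142 0.0583 0.0657]
0.454 520 [0.0514 0.0634 0.0661]
0.46 507 [0.0493 0.0515 0.0654]
0.466 496 [0.049  0.0505 0.052 ]
0.472 379 [0.0005 0.05   0.0519]
0.478 354 [-0.0009  0.0008  0.0501]
0.484 436 [-0.0011  0.0006  0.0023]
0.49 453 [-0.0011  0.0005  0.0019]
0.496 442 [-0.0012  0.0004  0.0021]
0.502 442 [-0.0012  0.0003  0.0019]
0.508 440 [-0.0013  0.0004  0.002 ]
y range [0.0599352  0.26031821]
slotfloor 2198 [0.43095336 0.16021021 0.01070783] [0.03989611 0.4245616 ]
```

```bash
cat >> h.py <<'E'
from scipy.spatial.transform import Rotation as Ro
def R_of(lean,yaw):  # lean: top towards robot (rad); tool y along world x, yawed
    s,c=np.sin(lean),np.cos(lean)
    return Ro.from_euler('z',yaw)*Ro.from_matrix(np.array([[0,c,s],[1,0,0],[0,s,-c]]))
def delta(p,R,st=None):
    st=st or arm.get_state(); R0=Ro.from_euler('xyz',st["tcp_rot"])
    print("shift",R0.inv().apply(np.array(p)-st["tcp_pos"]).round(4),"rot",(R0.inv()*R).as_rotvec().round(4),"t",round(st["time"],2))
E
python3 - <<'E'
from h import *
delta([.45,.2,.23],R_of(0.0,-.0)); delta([.5037,-.209,.207],R_of(.1745,-.012))
E
```

```text
shift [-0.3643 -0.3182  0.001 ] rot [-1.200e-03  1.000e-03  1.251e+00] t 0.1
shift [-0.5439 -0.6896  0.0246] rot [-0.1519 -0.1092  1.2597] t 0.1
```

```bash
python3 -m jog '[[[-0.045,-0.04,0],[0,0,0.156]],[[-0.09,-0.08,0],[0,0,0.312]],[[-0.136,-0.12,0],[0,0,0.468]],[[-0.182,-0.16,0],[0,0,0.624]],[[-0.228,-0.2,0],[0,0,0.78]],[[-0.274,-0.24,0],[0,0,0.936]],[[-0.32,-0.28,0],[0,0,1.09]],[[-0.364,-0.318,0],[0,0,1.25]]]' -1; python3 -c "
from h import *
delta([.5037,-.209,.207],R_of(.1745,-.012))"
```

```text
time: 1.1
tcp_pos: [0.4505, 0.1987, 0.2313]
tcp_rot: [-3.142, -0.0, 1.566]
wrist_force: [1.3, 1.3, -0.1]
opening: 1.001
grasp_force: 0.0
shift [-0.4074  0.055   0.0242] rot [-0.1745 -0.0009  0.0075] t 1.1
```

```bash
python3 -m jog '[[[-0.058,0.008,0],[-0.02,0,0]],[[-0.116,0.016,0],[-0.05,0,0]],[[-0.174,0.024,0.003],[-0.08,0,0]],[[-0.232,0.032,0.007],[-0.11,0,0]],[[-0.29,0.04,0.012],[-0.14,0,0]],[[-0.348,0.048,0.018],[-0.17,0,0]],[[-0.407,0.055,0.024],[-0.1745,0,0.007]],[[-0.407,0.055,0.024],[-0.1745,0,0.007]]]' -1; python3 - <<'E'
from h import *
st=arm.get_state(); m=arm.camera_model("wrist"); p,d=arm.snapshot("wrist"); cv2.imwrite("pics/w1.png",p)
K=np.array(m["camera_matrix"]);R=cv2.Rodrigues(np.array(m["rvec"]))[0];t=np.array(m["tvec"]).ravel()
v,u=np.mgrid[:480,:640]; a=(u-K[0,2])/K[0,0]; b=(v-K[1,2])/K[1,1]; th=np.hypot(a,b); k=np.tan(np.minimum(th,1.5))/np.maximum(th,1e-9)
W=(np.stack([a*k*d,b*k*d,d],-1)-t)@R
for c in("green","blue","orange"):
    q=W[mask(p,c)&(d>0)&(th<1.3)]
    for z0,z1 in((.102,.116),(.15,.17)):
        s=q[(q[:,2]>z0)&(q[:,2]<z1)&(abs(q[:,0]-.52)<.05)&(abs(q[:,1]+.21)<.12)]
        if len(s)>10: print(c,z0,len(s),s.mean(0).round(4),np.percentile(s,2,0).round(4),np.percentile(s,98,0).round(4),np.polyfit(s[:,1],s[:,0],1).round(3))
print("cam",-R.T@t)
delta([.5193,-.209,.1186],R_of(.1745,-.012))
E
```

```text
time: 2.1
tcp_pos: [0.5041, -0.2114, 0.2071]
tcp_rot: [2.968, 0.001, 1.557]
wrist_force: [-0.1, -0.6, -0.2]
opening: 0.999
grasp_force: 0.0
green 0.102 2225 [ 0.5211 -0.1928  0.1097] [ 0.5161 -0.2911  0.1079] [ 0.5261 -0.1268  0.1116] [0.011 0.523]
green 0.15 1150 [ 0.5119 -0.2081  0.1586] [ 0.5074 -0.2271  0.1536] [ 0.5164 -0.1915  0.1605] [0.013 0.515]
blue 0.102 2111 [ 0.5311 -0.2243  0.1097] [ 0.5267 -0.2876  0.1081] [ 0.5355 -0.1699  0.1113] [0.007 0.533]
blue 0.15 1282 [ 0.5224 -0.1447  0.1586] [ 0.5181 -0.162   0.1563] [ 0.5269 -0.1269  0.1603] [0.018 0.525]
orange 0.102 216 [ 0.5395 -0.1946  0.1092] [ 0.537  -0.2569  0.1076] [ 0.5426 -0.1688  0.1108] [0.   0.54]
orange 0.15 26 [ 0.5284 -0.2658  0.1571] [ 0.5258 -0.2819  0.151 ] [ 0.5339 -0.256   0.1593] [0.189 0.579]
cam [ 0.47993482 -0.14180836  0.34805472]
shift [-0.0004 -0.0006  0.0896] rot [-0.0012  0.      0.0016] t 2.15
```

View pics/w1.png

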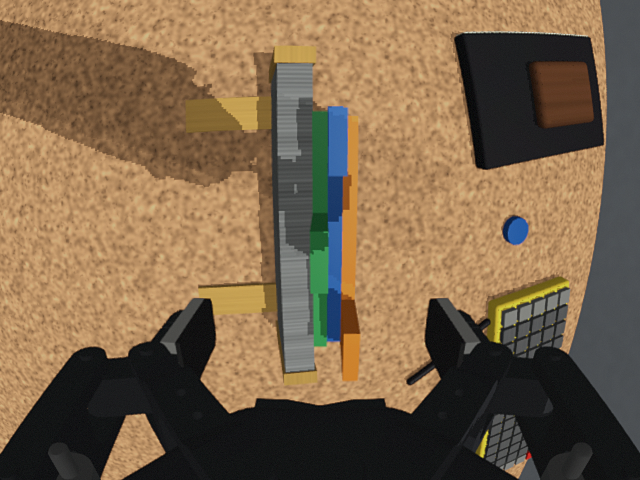

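The wrist view agrees: green tab at about (318,235), centred between the fingers. I'll descend and close.

```bash
python3 -m jog '[[[0,0,0.018],[0,0,0]],[[0,0,0.036],[0,0,0]],[[0,0,0.054],[0,0,0]],[[0,0,0.070],[0,0,0]],[[0,0,0.082],[0,0,0]],[[0,0,0.089],[0,0,0]],[[0,0,0.089],[0,0,0]],[[0,0,0.089],[0,0,0]]]' -1 && python3 -m jog '[[[0,0,0],[0,0,0]],[[0,0,0],[0,0,0]],[[0,0,0],[0,0,0]],[[0,0,0],[0,0,0]],[[0,0,0],[0,0,0]],[[0,0,0],[0,0,0]],[[0,0,0],[0,0,0]],[[0,0,0],[0,0,0]]]' 1 40
```

```text
time: 3.15
tcp_pos: [0.521, -0.2064, 0.1202]
tcp_rot: [2.966, -0.001, 1.565]
wrist_force: [0.3, -0.0, -0.2]
opening: 1.001
grasp_force: 0.0
time: 4.15
tcp_pos: [0.5208, -0.2063, 0.1197]
tcp_rot: [2.967, -0.001, 1.565]
wrist_force: [-1.1, 0.5, 1.9]
opening: 0.113
grasp_force: 43.1
```

```bash
python3 -m jog '[[[0,0,-0.008],[0,0,0]],[[0,0,-0.02],[0,0,0]],[[0,0,-0.034],[0,0,0]],[[0,0,-0.05],[0,0,0]],[[0,0,-0.068],[0,0,0]],[[0,0,-0.088],[0,0,0]],[[0,0,-0.106],[0,0,0]],[[0,0,-0.12],[0,0,0]]]' && python3 - <<'E'
from h import *
m=arm.camera_model("scene");p,d=arm.snapshot("scene");cv2.imwrite("pics/s2.png",p);W=pts("scene",p,d)
st=arm.get_state();R=Ro.from_euler('xyz',st["tcp_rot"])
q=W[mask(p,"green")&(d>0)];q=q[(abs(q[:,0]-.5)<.12)&(abs(q[:,1]+.21)<.12)]
l=R.inv().apply(q-st["tcp_pos"]); print("green in tool",np.percentile(l,1,0).round(4),np.percentile(l,99,0).round(4),len(l)); print(st["grasp_force"],st["tcp_pos"])
E
```

```text
time: 5.15
tcp_pos: [0.4997, -0.2065, 0.2391]
tcp_rot: [2.966, -0.001, 1.565]
wrist_force: [0.7, 0.9, -2.3]
opening: 0.113
grasp_force: 42.3
green in tool [-0.0833 -0.0049 -0.0304] [0.0829 0.0062 0.1201] 5233
42.24654972553253 [ 0.50017151 -0.20688447  0.24050222]
```

View pics/s2.png

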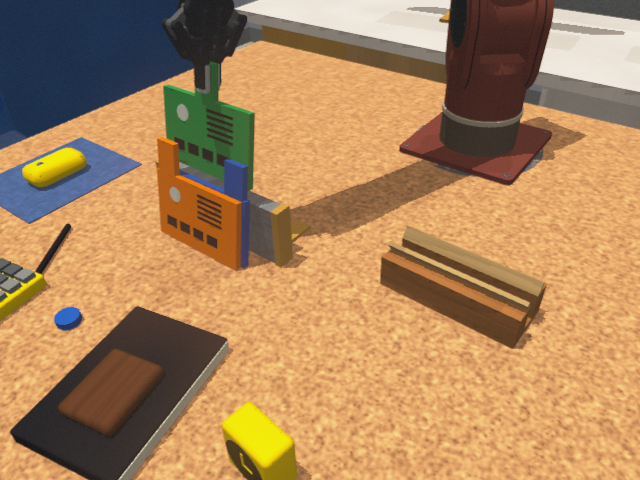

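Green is in the fingers, about (208,130), and blue and orange are still leaning. Next I'll lift clear and carry it over.

```bash
python3 -m jog '[[[0,0,-0.014],[0,0,0]],[[0,0,-0.035],[0,0,0]],[[0,0,-0.056],[0,0,0]],[[0,0,-0.07],[0,0,0]],[[0.02,0,-0.075],[0,0,0]],[[0.05,0,-0.075],[0,0,0]],[[0.085,0,-0.075],[0,0,0]],[[0.12,0,-0.075],[0,0,0]]]' && python3 -c "
from h import *
delta([.431,.161,.24],R_of(0,-.04))"
```

```text
time: 6.2
tcp_pos: [0.4873, -0.0852, 0.3117]
tcp_rot: [2.968, -0.0, 1.564]
wrist_force: [0.8, 0.4, -3.7]
opening: 0.115
grasp_force: 42.2
shift [ 0.2458 -0.0695  0.0607] rot [ 0.174  -0.0033  0.0335] t 6.2
```

```bash
python3 -m jog '[[[0.035,-0.01,0.005],[0.03,0,0.005]],[[0.075,-0.02,0.012],[0.06,0,0.01]],[[0.12,-0.034,0.02],[0.09,0,0.016]],[[0.165,-0.047,0.03],[0.12,0,0.022]],[[0.205,-0.058,0.04],[0.15,0,0.028]],[[0.235,-0.066,0.05],[0.174,-0.003,0.033]],[[0.246,-0.0695,0.06],[0.174,-0.003,0.033]],[[0.246,-0.0695,0.06],[0.174,-0.003,0.033]]]' && python3 - <<'E'
from h import *
delta([.431,.161,.14],R_of(0,-.04))
p,d=arm.snapshot("scene");cv2.imwrite("pics/s3.png",p);W=pts("scene",p,d);st=arm.get_state();R=Ro.from_euler('xyz',st["tcp_rot"])
q=W[mask(p,"green")&(d>0)];q=q[(abs(q[:,0]-.44)<.08)&(abs(q[:,1]-.16)<.12)]
print("world",np.percentile(q,1,0).round(4),np.percentile(q,99,0).round(4))
for z0 in(.13,.2):
  a=q[abs(q[:,2]-z0)<.02];print(z0,len(a),np.polyfit(a[:,1]-.161,a[:,0],1).round(4))
E
```

```text
time: 7.2
tcp_pos: [0.4307, 0.1599, 0.2399]
tcp_rot: [-3.141, 0.001, 1.532]
wrist_force: [-0.1, -0.9, -2.3]
opening: 0.113
grasp_force: 42.2
shift [0.0013 0.0003 0.0999] rot [-0.0006  0.0012  0.0016] t 7.2
world [0.4274 0.0747 0.1212] [0.4401 0.2413 0.2671]
0.13 2277 [0.0357 0.4357]
0.2 3529 [0.0358 0.4358]
```

View pics/s3.png

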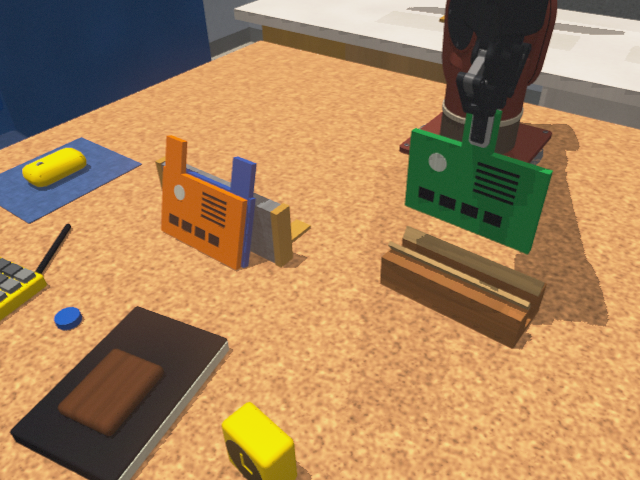

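Green is held upright over the slot, front face at x≈0.436 as intended. I'll lower it.

```bash
python3 -m jog '[[[0.001,0,0.012],[0,0,0]],[[0.001,0,0.03],[0,0,0]],[[0.001,0,0.05],[0,0,0]],[[0.001,0,0.068],[0,0,0]],[[0.001,0,0.082],[0,0,0]],[[0.001,0,0.093],[0,0,0]],[[0.001,0,0.101],[0,0,0]],[[0.001,0,0.105],[0,0,0]]]' && python3 -m jog '[[[0,0,0.001],[0,0,0]],[[0,0,0.002],[0,0,0]],[[0,0,0.003],[0,0,0]],[[0,0,0.004],[0,0,0]],[[0,0,0.004],[0,0,0]],[[0,0,0.004],[0,0,0]],[[0,0,0.004],[0,0,0]],[[0,0,0.004],[0,0,0]]]'
```

```text
time: 8.25
tcp_pos: [0.4312, 0.1612, 0.1355]
tcp_rot: [3.141, -0.0, 1.532]
wrist_force: [-0.3, -0.1, -2.6]
opening: 0.111
grasp_force: 42.2
time: 9.25
tcp_pos: [0.4312, 0.1613, 0.1318]
tcp_rot: [3.141, -0.001, 1.532]
wrist_force: [-0.0, 0.7, -2.5]
opening: 0.112
grasp_force: 42.2
```

```bash
python3 -m jog '[[[0,0,0.0005],[0,0,0]],[[0,0,0.001],[0,0,0]],[[0,0,0.0015],[0,0,0]],[[0,0,0.002],[0,0,0]],[[0,0,0.002],[0,0,0]],[[0,0,0.002],[0,0,0]],[[0,0,0.002],[0,0,0]],[[0,0,0.002],[0,0,0]]]'
```

```text
time: 10.25
tcp_pos: [0.4315, 0.1611, 0.1307]
tcp_rot: [3.141, -0.001, 1.531]
wrist_force: [-2.3, -3.6, 7.8]
opening: 0.112
grasp_force: 43.9
```

```bash
python3 -m jog '[[[0,0,-0.001],[0,0,0]],[[0,0,-0.001],[0,0,0]],[[0,0,-0.001],[0,0,0]],[[0,0,-0.001],[0,0,0]],[[0,0,-0.001],[0,0,0]],[[0,0,-0.001],[0,0,0]],[[0,0,-0.001],[0,0,0]],[[0,0,-0.001],[0,0,0]]]' -1; python3 - <<'E'
from h import *
m=arm.camera_model("scene");p,d=arm.snapshot("scene");cv2.imwrite("pics/s4.png",p[60:360,300:640]);W=pts("scene",p,d);st=arm.get_state()
q=W[mask(p,"green")&(d>0)];q=q[(abs(q[:,0]-.44)<.1)&(abs(q[:,1]-.16)<.12)]
for z0 in(.08,.11,.135,.16):
  a=q[abs(q[:,2]-z0)<.006];print(z0,len(a),np.median(a,0).round(4) if len(a) else "")
print(np.percentile(q,[1,99],axis=0).round(4))
E
```

```text
time: 11.25
tcp_pos: [0.4312, 0.1612, 0.1308]
tcp_rot: [3.141, -0.0, 1.532]
wrist_force: [-0.4, 0.2, 1.1]
opening: 0.998
grasp_force: 0.0
0.08 770 [0.4367 0.1665 0.08  ]
0.11 837 [0.4364 0.1708 0.1103]
0.135 138 [0.4361 0.1687 0.1352]
0.16 146 [0.436  0.1685 0.1598]
[[0.4262 0.0763 0.0531]
 [0.4408 0.2427 0.1691]]
```

View pics/s4.png

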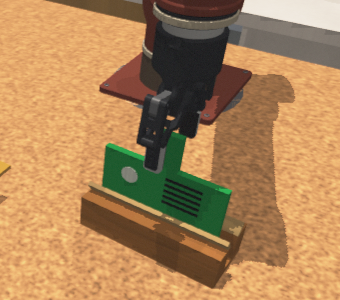

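Green stands upright in the slot by itself, with its tab at about (170,160) in the crop and the fingers open clear of it. I'll retreat straight up.

```bash
python3 -m jog '[[[0,0,-0.01],[0,0,0]],[[0,0,-0.025],[0,0,0]],[[0,0,-0.045],[0,0,0]],[[0,0,-0.07],[0,0,0]],[[0,0,-0.095],[0,0,0]],[[0,0,-0.12],[0,0,0]],[[0,0,-0.13],[0,0,0]],[[0,0,-0.13],[0,0,0]]]' -1; python3 - <<'E'
from h import *
m=arm.camera_model("scene");p,d=arm.snapshot("scene");cv2.imwrite("pics/s5.png",p);W=pts("scene",p,d)
Q=W[mask(p,"green")&(d>0)];q=Q[(abs(Q[:,0]-.44)<.1)&(abs(Q[:,1]-.16)<.12)]
print(np.percentile(q,[1,99],axis=0).round(4))
for z0 in(.08,.11,.135,.155): print(z0,np.median(q[abs(q[:,2]-z0)<.006],0).round(4))
for c in("blue","orange"):
  q=W[mask(p,c)&(d>0)];q=q[(abs(q[:,0]-.52)<.07)&(abs(q[:,1]+.21)<.12)];print(c,np.percentile(q,[2,98],axis=0).round(4))
E
```

```text
time: 12.3
tcp_pos: [0.4313, 0.1613, 0.2614]
tcp_rot: [3.14, -0.001, 1.532]
wrist_force: [-0.1, -0.2, 0.3]
opening: 0.997
grasp_force: 0.0
[[0.4272 0.0763 0.0534]
 [0.4413 0.2427 0.1694]]
0.08 [0.4373 0.166  0.0801]
0.11 [0.437  0.1615 0.1104]
0.135 [0.4368 0.1612 0.1353]
0.155 [0.4369 0.1607 0.155 ]
blue [[ 0.5051 -0.2468  0.1038]
 [ 0.5268 -0.1222  0.1559]]
orange [[ 0.5232 -0.2917  0.0053]
 [ 0.5663 -0.1276  0.1471]]
```

View pics/s5.png

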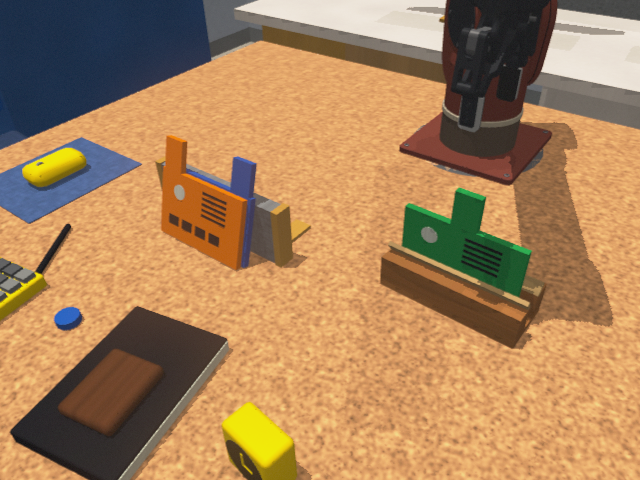

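Green stands in the slot at about (465,245) with its top at 0.169 m, so it is fully down. Blue and orange still lean at about (205,210), and the robot is clear.

```bash
python3 -c "
from rig import arm
print(arm.finish_job())"
```

```text
the job is handed in; nothing more can be done
None
```

The green panel stands fully down and about centred in the stand's slot, tab up and let go, with blue and orange still leaning on the screen. I handed the job in at about 12.4 s; it returned no verdict.

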